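# Sort sawn mortar bars by length into gauge slots

### The job

Sort the three loose mortar bars by length: slide each one over the bench, without lifting it, broadside into the narrowest of the three gauge slots that it fits through, and push it fully home against the back stop. Leave the weight, the vial, the tin and the bottle standing where they are.

Things in the scene. Friction and masses are not known exactly. Their poses are not given: they have to be found in the camera images.
- bar_short: sawn mortar bar, 60 mm long, 32 x 32 mm section, square ends, plain grey, two small flat steel discs glued on top near the ends; about 0.14 kg; lies flat. Origin: centre of its underside. y axis along its length, x across, z up; either way round is the same
- bar_middle: sawn mortar bar, 85 mm long, 32 x 32 mm section, square ends, plain grey, two small flat steel discs glued on top near the ends; about 0.19 kg; lies flat. Origin: centre of its underside. y axis along its length, x across, z up; either way round is the same
- bar_long: sawn mortar bar, 110 mm long, 32 x 32 mm section, square ends, plain grey, two small flat steel discs glued on top near the ends; about 0.25 kg; lies flat. Origin: centre of its underside. y axis along its length, x across, z up; either way round is the same
- slot_short: fixed aluminium U fence, no floor (bench inside), open above and in front: slot 70 mm wide, walls 6 thick, 28 high. Origin on the bench on its centre line; x points into the slot, y across. Mouth x=-25 mm, back stop face x=+25 (32 mm bar home: centre x=+9); flared lead-in wings reach to x=-38, 14 mm beyond the opening each side. The 3 slots stand side by side, 160 mm apart, in any order
- slot_middle: fixed aluminium U fence, no floor (bench inside), open above and in front: slot 95 mm wide, walls 6 thick, 28 high. Origin on the bench on its centre line; x points into the slot, y across. Mouth x=-25 mm, back stop face x=+25 (32 mm bar home: centre x=+9); flared lead-in wings reach to x=-38, 14 mm beyond the opening each side. The 3 slots stand side by side, 160 mm apart, in any order
- slot_long: fixed aluminium U fence, no floor (bench inside), open above and in front: slot 120 mm wide, walls 6 thick, 28 high. Origin on the bench on its centre line; x points into the slot, y across. Mouth x=-25 mm, back stop face x=+25 (32 mm bar home: centre x=+9); flared lead-in wings reach to x=-38, 14 mm beyond the opening each side. The 3 slots stand side by side, 160 mm apart, in any order
- hook_weight: turned metal weight with a knob, 27 mm diameter, 43 mm tall, upright; bystander in front of the gap between two slots. Origin: centre of its underside
- vial: small vial with cap, 23 mm diameter, 62 mm tall, upright; bystander in front of the gap between two slots. Origin: centre of its underside
- sample_tin: round white-metal tin with lid, 64 mm diameter, 40 mm tall; bystander at one side. Origin: centre of its underside
- bottle: small dark reagent bottle, 41 mm diameter, 68 mm tall, upright; bystander at one side. Origin: centre of its underside
Things that resemble listed ones, but are neither listed nor needed, are in the scene too. What is shaped like the bar_long but brown is not meant. Leave any green look-alike of the bar_middle alone.

How it is judged (in metres and radians):
At the end, for the whole second after the job is handed in: Each bar lies flat and at rest on the bench in the slot for its length: centre 2 to 14 mm beyond the slot's origin along x (at most 7 mm short of home), within 12 mm of its centre line and 0.12 rad of parallel to the back stop. A wider slot does not count (x of bar_short in the frame of slot_short between 0.002 and 0.014 m and y of bar_short in the frame of slot_short between -0.012 and 0.012 m and height (world z) of each of bar_short, bar_middle, bar_long below 0.006 m and angle between each of bar_short, bar_middle, bar_long's own z axis and vertical below 0.1 rad and angle between the y axis of bar_short and the y axis of slot_short, either way round below 0.12 rad and linear speed of each of bar_short, bar_middle, bar_long below 0.02 m/s and x of bar_middle in the frame of slot_middle between 0.002 and 0.014 m and y of bar_middle in the frame of slot_middle between -0.012 and 0.012 m and angle between the y axis of bar_middle and the y axis of slot_middle, either way round below 0.12 rad and x of bar_long in the frame of slot_long between 0.002 and 0.014 m and y of bar_long in the frame of slot_long between -0.012 and 0.012 m and angle between the y axis of bar_long and the y axis of slot_long, either way round below 0.12 rad); the robot touches nothing.
It fails at once if a bar is lifted: its underside more than 20 mm above the bench, or tipped by more than 0.5 rad (height (world z) of any of bar_short, bar_middle, bar_long above 0.02 m or angle between any of bar_short, bar_middle, bar_long's own z axis and vertical above 0.5 rad).
It fails at once if a bystander is moved by more than 30 mm or tipped by more than 0.4 rad (distance of any of hook_weight, vial, sample_tin, bottle from where it was at the start of the episode above 0.03 m or angle between any of hook_weight, vial, sample_tin, bottle's own z axis and vertical above 0.4 rad).
It also fails if it takes over 72 s, if anything falls off the work surface, if the arm or the gripper's body presses on something with over 40 N, if the wrist force passes 120 N, or if a joint passes its speed limit or range.

### The arm

A 6-joint arm with a two-finger parallel gripper is mounted at the origin on a cart in front of the work surface, level with it; the furniture and walls round the work are solid. World frame = base frame: x ahead of the robot, y to its left, z up, the work surface at z = 0. Lengths are in mm, angles in rad, forces in N, time in s.
With the tool pointing down it reaches from about 275 to 750 mm from the base axis. Payload 10.2 kg.
Tool frame: the origin (TCP) lies midway between the tips of the shut fingers; the grasp point (between the pads) lies 19 mm behind it; z points along the fingers, y is the line along which they close (so a half turn about z gives the same grasp; the last joint's range is limited). The gripper opens to 85 mm and grips with 20 to 120 N. Pads are 22 mm wide; open, the fingers measure 114 mm over their backs; the gripper's body (76 mm by 85 mm) begins 54 mm behind the grasp point. The pads swing forward as they close: fully open they stand 13 mm farther back than shut.
Start: joints at [1.107, 0.313, 1.498, -0, 1.331, -0.223], TCP at [125.214, 509.855, 231.294] pointing down, gripper open.
Joint ranges: [-2.94, 2.94], [-0.97, 2.17], [0.19, 2.56], [-1.23, 4.37], [0.02, 3.11], [-2.88, 2.88]. Speed limits (rad/s): [2.39, 2.39, 3.01, 3.14, 3.14, 3.14].

### API

Orientations are given as a unit quaternion [w, x, y, z].
In Python, from rig import sense, capture, finish_job, find_in, place_of gives the robot as it stands. The module is installed in compiled form; this text tells all that it offers.
- The arm moves only by the shell command python3 -m jog 'ROWS' [FORCE]. ROWS is JSON, a list of rows, each an object of numbers: "tx", "ty", "tz": the shift along the tool's x, y, z in mm; "ax", "ay", "az": the turn, a rotation vector about the tool's x, y, z in rad; "jaw": the closure, from -1 (fully open) to 1 (shut), so that 0 is half open. In form: [{"tx": .., "ty": .., "tz": .., "ax": .., "ay": .., "az": .., "jaw": ..}, ...]. A call has 1 to 5 rows; each row shifts and turns the commanded pose from where the row before left it, along the tool's axes as they then stand; what a row does not reach is not made up. A row lasts 1/8 s, in which the tool goes at most 62.5 mm and 10.7 degrees, less where a joint would pass 70% of its speed; a pose out of reach is approached as far as the arm can. A call with a gripper value outside its range is refused whole. The fingers move at their own pace and stop on an object; FORCE is the grip in N (left out, the last holds). Time passes only in rows, so rows that do not move let the fingers close. It gives the time, the measured TCP pose, the force, the opening and the grip force at its end, in the units of the state.
- sense(): the state, without advancing time (a new reading comes with each control period).
- capture(name): name is "scene" or "top" or "wrist"; returns a dict with "color" (420x560x3 uint8, red, green, blue), "depth" (420x560 float32, mm along the optical axis (not along the pixel's ray), 0 where there is no reading), "fx", "fy", "cx", "cy" (pixels), "camera_from_world" (4x4, takes a point from world to camera coordinates); the wrist camera has in their place "mount" (4x4, takes a point from camera to tool coordinates, whose origin is the TCP and whose axes are the flange's). Camera axes: x right, y up, looking along -z (the intrinsics and any distortion apply to the point x, -y, -z); pixel columns grow to the right and rows downward; lengths in mm; the calibration is good to about 2 mm. A picture is of the moment at which its call begins: read the wrist's pose just before it.
- finish_job(): hands the job in; it is judged then, once.
Trained networks look in the newest picture that a camera, given by its name, has taken for a name from the list of things; names that differ only in an ending like _2 or _b are one class to them, and where a whole thing is asked for, a point or a joint stands for the part that bears it (a point fixed in the world has none). Each returns a list of dicts, best first, with "conf" (0 to 1); they miss things now and then, are a little off and sometimes report something else, mostly with a low value. They report only what shows in the picture. A call takes as long as a camera call. They do not tell look-alikes from the thing itself.
- find_in(query, camera): "centre" ([column, row] in pixels, amid what is visible of it).
- place_of(query, camera): "centre" ([column, row] in pixels: a listed point, or the origin of a listed thing).
The state is a dict: "time_s": time; "joints": joint angles; "dq": joint speeds; "tau": joint torques, N m; "eef_pos": TCP position; "ee_rot": TCP orientation; "force": force on the tool from outside, world axes, zero at the start; "wrist_torque": the same for the moment, N m; "grip_width": opening from 0.0 (shut) to 1.0 (fully open); "grip_force": force on a finger pad.
Only numpy, scipy, OpenCV 4.12 (cv2) and the standard library are available. Lean on these libraries where they do the work, as an engineer would, in place of code of your own. Each camera call takes 0.05 s, during which the arm holds its last target. There are 200 camera calls.

## Working session

There is one attempt and no reset: what is moved stays moved. The work goes in short steps, Python scripts to look and compute and a shell command to move; the robot and the scene stay as the last step left them, time stands still between calls to the robot, and variables do not carry over. Pictures are saved under pics/ and viewed, at most 10 in all, crops included, and the job is handed in when it is done.

```bash
mkdir -p pics; cat > h.py <<'E'
import numpy as np, cv2
from rig import sense, capture, find_in, place_of
def rayz(c,uv,z):
    T=np.linalg.inv(c["camera_from_world"]);u,v=uv
    d=np.array([(u-c["cx"])/c["fx"],-(v-c["cy"])/c["fy"],-1.]);d=T[:3,:3]@d;o=T[:3,3]
    return o+d*(z-o[2])/d[2]
def cloud(c):
    T=np.linalg.inv(c["camera_from_world"]);D=c["depth"];v,u=np.indices(D.shape)
    P=np.stack([(u-c["cx"])/c["fx"]*D,-(v-c["cy"])/c["fy"]*D,-D],-1)
    return P@T[:3,:3].T+T[:3,3]
E
python3 - <<'E'
from h import *
for n in("scene","top"):
    c=capture(n);cv2.imwrite(f"pics/{n}0.png",c["color"][...,::-1])
    if n=="top":
        im=cv2.resize(c["color"][...,::-1],(800,600),interpolation=cv2.INTER_CUBIC);cv2.imwrite("pics/top0b.png",im)
    print(n,{k:v for k,v in c.items() if k not in("color","depth")})
    for q in["bar_short","bar_middle","bar_long","slot_short","slot_middle","slot_long","hook_weight","vial","sample_tin","bottle"]:
        for r in place_of(q,n)[:4]:
            print(q,np.round(r["centre"],1),round(r["conf"],2),np.round(rayz(c,r["centre"],0)[:2],1))
print(sense())
E
```

```text
scene {'fx': 395.40662492327635, 'fy': 395.40662492327635, 'cx': 281.1962337028474, 'cy': 210.98680182626555, 'camera_from_world': array([[ 6.51705310e-01, -7.58362336e-01,  1.29134083e-02,
        -3.32509628e+02],
       [ 3.07921989e-01,  2.80098122e-01,  9.09246441e-01,
        -2.06642234e+02],
       [-6.93155276e-01, -5.88584412e-01,  4.16057872e-01,
        -5.74717882e+02],
       [ 0.00000000e+00,  0.00000000e+00,  0.00000000e+00,
         1.00000000e+00]])}
bar_short [260.1 242.8] 0.67 [439.8   1.4]
bar_middle [287.8 297.9] 0.96 [ 327.7 -172.2]
bar_middle [327.7 269. ] 0.73 [ 452.3 -171.8]
bar_long [164.9 211.8] 0.91 [394.2 296.9]
bar_long [218.7 220.2] 0.85 [454.3 156.6]
bar_long [326.4 271.3] 0.65 [ 443.8 -174.6]
slot_short [273.5 195. ] 0.55 [669.4 165.9]
slot_middle [368.  232.7] 0.62 [ 644.9 -153.8]
slot_long [316.1 212.6] 0.84 [654.1   3.7]
hook_weight [277.8 210. ] 0.65 [599.2  88.3]
vial [330.6 226.2] 0.65 [613.9 -69. ]
sample_tin [207.3 193. ] 0.88 [551.4 317.3]
sample_tin [399.6 268.8] 0.55 [ 549.1 -278.9]
bottle [400.1 270.3] 0.65 [ 544.7 -282.1]
bottle [208.9 1
[... 1185 characters left out ...]
9  79.4]
{'time_s': 1.1, 'joints': array([ 1.10656867e+00,  3.12924502e-01,  1.49768956e+00, -4.07603420e-06,
        1.33101162e+00, -2.23349655e-01]), 'dq': array([-0.00035104,  0.00072721,  0.00070604, -0.00047736, -0.00050238,
       -0.00151208]), 'tau': array([ 2.63918344e-03, -4.12173164e+01, -2.59900063e+01, -4.82293945e-05,
        4.89113954e-04, -2.92194522e-05]), 'eef_pos': array([125.23212062, 509.85261291, 231.28556729]), 'ee_rot': array([-3.70137215e-06,  1.20147559e-01,  9.92756044e-01, -1.62123696e-05]), 'force': array([-0.68861457, -0.29040366,  0.08775095]), 'wrist_torque': array([-0.03187521, -0.01525042, -0.06590149]), 'grip_force': 0.0, 'grip_width': 1.0011580591570468}
```

View pics/top0b.png

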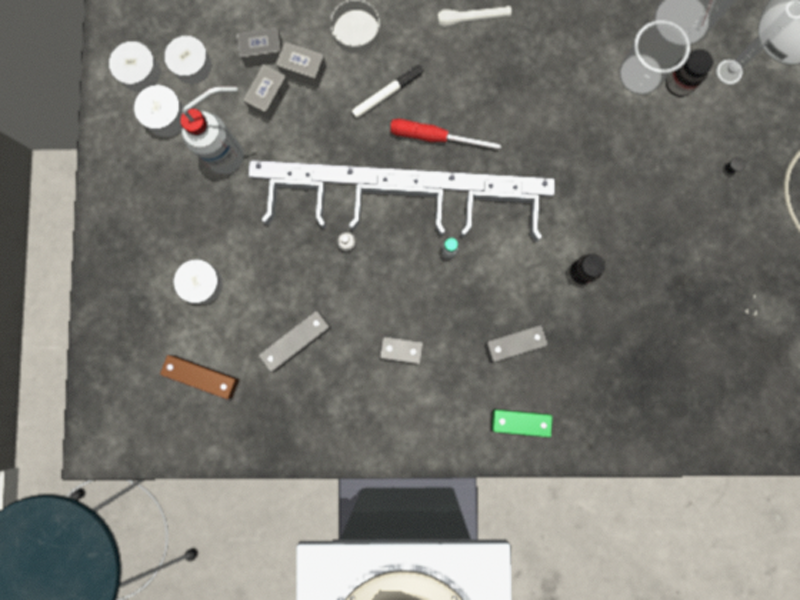

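View pics/scene0.png

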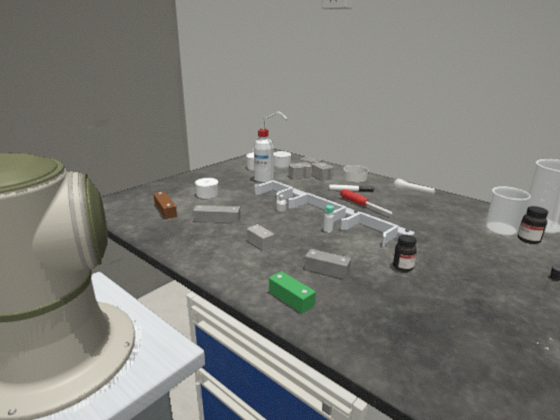

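The bars run across the top view at 800 px scale:
- **Long-shaped:** grey (294,341) is bar_long; brown (198,376) is the decoy.
- **Middle-shaped:** grey (517,344) is bar_middle; green (522,423) is the decoy.
- **bar_short:** (402,350).
- **Slots, left to right:** narrow/short (295,195), wide/long (400,200), middle (503,205).
- **Bystanders:** weight (346,240), vial (451,245).

Next I'll fit the poses and confirm them in one crop.

```bash
cat >> h.py <<'E'
def bars(c,show=True):
    P=cloud(c);m=((P[...,2]>22)&(P[...,2]<42)&(P[...,0]>280)&(P[...,0]<720)&(abs(P[...,1])<260)).astype(np.uint8)
    n,L,S,_=cv2.connectedComponentsWithStats(m,connectivity=4);out=[]
    for i in range(1,n):
        if S[i,4]<150: continue
        p=P[L==i];(cx,cy),(w,h),a=cv2.minAreaRect(p[:,:2].astype(np.float32))
        if w<h: w,h,a=h,w,a+90
        yaw=(a-90+90)%180-90  # angle of bar length relative to world +y
        out.append((cx,cy,w,h,yaw));
        if show: print(f"blob {cx:.1f} {cy:.1f} size {w:.0f}x{h:.0f} yaw(deg from +y) {yaw:.1f} z {np.median(p[:,2]):.1f} rgb {c['color'][L==i].mean(0).round()}")
    return out
E
python3 - <<'E'
from h import *
c=capture("top");bars(c)
P=cloud(c);C=c["color"]
m=(P[...,2]>10)&(P[...,2]<36)&(P[...,0]>590)&(P[...,0]<730)&(abs(P[...,1])<260)&(C.min(-1)>110)
# heightmap 1mm
H=np.zeros((140,520,3),np.uint8)
p=P[m];H[(730-p[:,0]).astype(int)%140,(260-p[:,1]).astype(int)%520]=255
cv2.imwrite("pics/x.png",H)
y0,y1=-260,260
for y in range(-250,250,8):
    s=p[abs(p[:,1]-y)<4]
    if len(s): print(y,s[:,0].min().round(1),s[:,0].max().round(1),len(s),end=" | ")
# crop of colour, enlarged
cr=C[130:310,90:400,::-1];cv2.imwrite("pics/crop1.png",cv2.resize(cr,(800,464),interpolation=cv2.INTER_CUBIC))
E
```

```text
blob 667.8 160.0 size 93x68 yaw(deg from +y) -4.5 z 26.8 rgb [219. 221. 220.]
blob 655.9 -0.0 size 145x68 yaw(deg from +y) -4.2 z 27.1 rgb [225. 226. 226.]
blob 644.1 -157.9 size 120x70 yaw(deg from +y) -3.8 z 27.3 rgb [225. 226. 226.]
blob 452.4 158.6 size 110x33 yaw(deg from +y) 37.8 z 31.3 rgb [170. 168. 162.]
blob 446.3 -175.7 size 85x32 yaw(deg from +y) 16.7 z 31.5 rgb [162. 161. 155.]
blob 437.7 -2.6 size 60x32 yaw(deg from +y) -8.9 z 31.3 rgb [191. 188. 181.]
blob 328.8 -180.2 size 85x32 yaw(deg from +y) -5.9 z 31.5 rgb [120. 218. 141.]
-242 683.4 701.9 7 | -234 678.9 701.9 19 | -226 679.1 701.7 25 | -218 606.3 704.3 24 | -210 605.6 704.4 127 | -202 618.1 704.2 39 | -194 668.8 704.7 32 | -186 669.6 704.7 52 | -178 670.4 704.8 42 | -170 670.5 704.9 51 | -162 671.4 706.7 53 | -154 672.7 709.8 44 | -146 672.9 710.0 47 | -138 672.4 709.9 54 | -130 673.5 710.1 28 | -122 674.3 707.9 32 | -114 652.0 711.6 38 | -106 615.7 710.4 91 | -98 613.1 712.5 21 | -90 689.9 712.8 15 | -82 692.2 710.7 25 | -74 691.8 715.1 12 | -66 616.4 712.2 67 | -58 622.8 715.4 62 | -50 680.0 713.3 38 | -42 680.8 713.3 31 | -34 680.8 713.0 41 | -26 681.3 718.2 56 | -18 681.2 718.2 40 | -10 682.9 718.3 55 | -2 683.6 720.6 46 | 6 684.0 720.8 44 | 14 684.1 721.1 57 | 22 684.9 720.9 45 | 30 685.7 723.7 47 | 38 686.4 723.7 31 | 46 686.7 723.4 31 | 54 687.2 723.6 27 | 62 633.4 723.9 106 | 70 595.2 724.1 65 | 78 592.5 726.4 59 | 86 592.2 726.5 46 | 94 596.5 723.8 24 | 102 706.1 723.9 11 | 110 706.1 729.1 11 | 118 630.3 729.1 87 | 126 636.0 724.5 60 | 134 693.5 727.2 35 | 142 693.8 729.4 54 | 150 694.5 729.7 45 | 158 694.9 729.6 47 | 166 695.6 729.7 51 | 174 696.1 729.6 45 | 182 697.4 729.6 27 | 190 677.6 729.5 30 | 198 641.4 729.2 92 | 206 637.0 728.1 25 | 214 716.2 729.6 10 | 222 712.0 729.7 17 | 230 714.0 728.1 14 |
```

View pics/crop1.png

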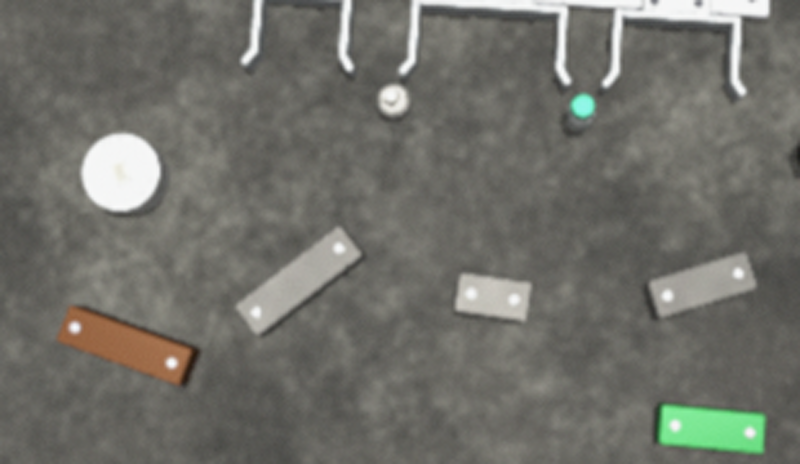

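The crop confirms it: the grey bars at crop px (300,281), (493,297) and (702,286) are the plain ones wanted. Brown (127,345) and green (711,429) are decoys. The slots run short, long, middle from left to right. First job is bar_long.

```bash
cat >> h.py <<'E'
def go(x,y,z,yaw):
    """tool deltas to put TCP at x,y,z with tool y across a bar of that yaw (deg from +y); turn first, then shift"""
    s=sense();w,a,b,c=s["ee_rot"]
    from scipy.spatial.transform import Rotation as R
    M=R.from_quat([a,b,c,w]).as_matrix();psi=np.arctan2(-M[0,1],M[1,1])
    t=np.radians(yaw-90);d=(psi-t+np.pi)%(2*np.pi)-np.pi
    M2=M@R.from_rotvec([0,0,d]).as_matrix()
    print("tilt",np.round(M[:,2],3),"az",round(d,3),"t after turn",np.round(M2.T@(np.array([x,y,z])-s["eef_pos"]),1),"pos",np.round(s["eef_pos"],1),"t",round(s["time_s"],2),"F",np.round(s["force"],1),"w",round(s["grip_width"],2))
E
cat > g.sh <<'E'
python3 -c "from h import *;go($1,$2,$3,$4)"
E
bash g.sh 452.4 158.6 120 37.8
python3 -m jog '[{"az":0.1675},{"az":0.1675},{"az":0.1675},{"az":0.1675},{}]'
bash g.sh 452.4 158.6 120 37.8
```

```text
tilt [-0.  0. -1.] az 0.67 t after turn [-478.1   43.2  111.3] pos [125.2 509.9 231.3] t 1.15 F [0.1 0.7 0.7] w 1.0
tilt [-0.  0. -1.] az 0.67 t after turn [-478.1   43.2  111.3] pos [125.2 509.9 231.3] t 1.15 F [0.1 0.7 0.7] w 1.0schema error: expected keys tx, ty, tz, ax, ay, az, jaw
```

All keys required; I'll spell out full rows.

```bash
python3 -m jog '[{"tx":0,"ty":0,"tz":0,"ax":0,"ay":0,"az":0.1675,"jaw":-1},{"tx":0,"ty":0,"tz":0,"ax":0,"ay":0,"az":0.1675,"jaw":-1},{"tx":0,"ty":0,"tz":0,"ax":0,"ay":0,"az":0.1675,"jaw":-1},{"tx":0,"ty":0,"tz":0,"ax":0,"ay":0,"az":0.1675,"jaw":-1}]'
python3 -m jog '[{"tx":-50,"ty":5,"tz":10,"ax":0,"ay":0,"az":0,"jaw":-0.5},{"tx":-50,"ty":5,"tz":10,"ax":0,"ay":0,"az":0,"jaw":-0.5},{"tx":-50,"ty":5,"tz":10,"ax":0,"ay":0,"az":0,"jaw":-0.5},{"tx":-50,"ty":5,"tz":10,"ax":0,"ay":0,"az":0,"jaw":-0.5},{"tx":-50,"ty":5,"tz":10,"ax":0,"ay":0,"az":0,"jaw":-0.5}]'
python3 -m jog '[{"tx":-50,"ty":5,"tz":10,"ax":0,"ay":0,"az":0,"jaw":-0.5},{"tx":-50,"ty":5,"tz":10,"ax":0,"ay":0,"az":0,"jaw":-0.5},{"tx":-50,"ty":5,"tz":10,"ax":0,"ay":0,"az":0,"jaw":-0.5},{"tx":-50,"ty":5,"tz":10,"ax":0,"ay":0,"az":0,"jaw":-0.5},{"tx":0,"ty":0,"tz":0,"ax":0,"ay":0,"az":0,"jaw":-0.5}]'
bash g.sh 452.4 158.6 120 37.8
```

```text
time_s: 1.65
eef_pos: [125.2, 509.9, 231.3]
ee_rot: [-0.0, 0.442, 0.897, 0.0]
force: [-0.0, 0.2, -0.2]
grip_width: 1.0
grip_force: 0.0
time_s: 2.28
eef_pos: [299.2, 326.5, 181.2]
ee_rot: [0.0, 0.44, 0.898, 0.0]
force: [0.7, 0.1, 0.4]
grip_width: 0.751
grip_force: 0.0
time_s: 2.9
eef_pos: [438.1, 179.9, 140.6]
ee_rot: [-0.0, 0.442, 0.897, -0.0]
force: [-0.3, 0.2, -0.7]
grip_width: 0.753
grip_force: 0.0
tilt [-0.001 -0.    -1.   ] az -0.004 t after turn [-25.6  -1.7  20.6] pos [438.1 179.9 140.6] t 2.9 F [-0.3  0.2 -0.7] w 0.75
```

```bash
python3 -m jog '[{"tx":-25.5,"ty":-1.5,"tz":20,"ax":0,"ay":0,"az":0,"jaw":-0.5},{"tx":0,"ty":0,"tz":45,"ax":0,"ay":0,"az":0,"jaw":-0.5},{"tx":0,"ty":0,"tz":45,"ax":0,"ay":0,"az":0,"jaw":-0.5},{"tx":0,"ty":0,"tz":27,"ax":0,"ay":0,"az":0,"jaw":-0.5},{"tx":0,"ty":0,"tz":0,"ax":0,"ay":0,"az":0,"jaw":-0.5}]' 30
python3 -m jog '[{"tx":0,"ty":0,"tz":0,"ax":0,"ay":0,"az":0,"jaw":0.6},{"tx":0,"ty":0,"tz":0,"ax":0,"ay":0,"az":0,"jaw":0.6},{"tx":0,"ty":0,"tz":0,"ax":0,"ay":0,"az":0,"jaw":0.6},{"tx":0,"ty":0,"tz":0,"ax":0,"ay":0,"az":0,"jaw":0.6}]'
bash g.sh 520 158.6 3 -4.25
```

```text
time_s: 3.52
eef_pos: [449.8, 161.4, 3.3]
ee_rot: [-0.001, 0.439, 0.898, -0.001]
force: [0.2, 1.0, 0.7]
grip_width: 0.749
grip_force: 0.0
time_s: 4.03
eef_pos: [451.9, 161.2, 5.8]
ee_rot: [0.001, 0.44, 0.898, 0.001]
force: [-0.2, 2.4, 7.5]
grip_width: 0.369
grip_force: 30.6
tilt [ 0.003  0.    -1.   ] az 0.734 t after turn [ 2.4 68.1  3. ] pos [451.9 161.2   5.8] t 4.03 F [-0.2  2.4  7.5] w 0.37
```

```bash
python3 -m jog '[{"tx":0,"ty":12,"tz":-3,"ax":0,"ay":0,"az":0.147,"jaw":0.6},{"tx":0,"ty":0,"tz":0,"ax":0,"ay":0,"az":0.147,"jaw":0.6},{"tx":0,"ty":0,"tz":0,"ax":0,"ay":0,"az":0.147,"jaw":0.6},{"tx":0,"ty":0,"tz":0,"ax":0,"ay":0,"az":0.147,"jaw":0.6},{"tx":0,"ty":0,"tz":0,"ax":0,"ay":0,"az":0.147,"jaw":0.6}]'
python3 -m jog '[{"tx":0,"ty":0,"tz":0,"ax":0,"ay":0,"az":0,"jaw":0.6}]'
bash g.sh 520 158.6 6 -4.25
python3 - <<'E'
from h import *
c=capture("top");bars(c);cv2.imwrite("pics/top1.png",c["color"][...,::-1])
E
```

```text
time_s: 4.65
eef_pos: [460.7, 168.3, 7.9]
ee_rot: [0.0, 0.735, 0.678, 0.0]
force: [-0.0, 0.8, -2.7]
grip_width: 0.371
grip_force: 30.2
time_s: 4.78
eef_pos: [460.7, 168.3, 7.8]
ee_rot: [0.0, 0.733, 0.681, 0.0]
force: [0.6, 0.2, -3.6]
grip_width: 0.368
grip_force: 30.2
tilt [ 0.001  0.    -1.   ] az 0.001 t after turn [-5.3 59.9  1.8] pos [460.7 168.3   7.8] t 4.78 F [ 0.6  0.2 -3.6] w 0.37
blob 667.7 159.4 size 95x68 yaw(deg from +y) -4.0 z 26.9 rgb [214. 216. 215.]
blob 655.9 0.1 size 145x69 yaw(deg from +y) -4.2 z 27.1 rgb [219. 220. 220.]
blob 644.2 -158.5 size 120x69 yaw(deg from +y) -4.2 z 26.9 rgb [219. 221. 220.]
blob 446.3 -175.6 size 86x32 yaw(deg from +y) 16.7 z 31.4 rgb [157. 155. 149.]
blob 437.8 -2.6 size 60x32 yaw(deg from +y) -8.7 z 31.3 rgb [185. 183. 176.]
blob 328.9 -180.5 size 86x32 yaw(deg from +y) -5.9 z 31.4 rgb [116. 213. 137.]
```

View pics/top1.png

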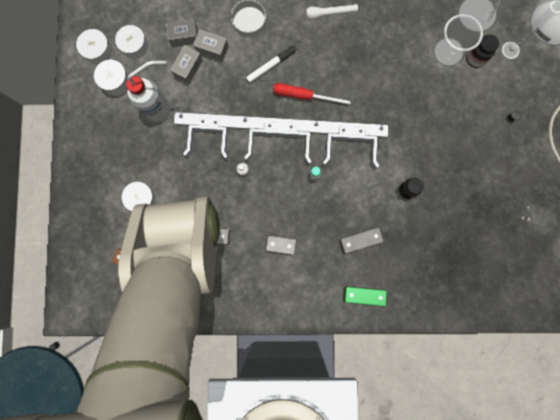

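```bash
python3 -m jog '[{"tx":0,"ty":31,"tz":1,"ax":0,"ay":0,"az":0,"jaw":0.6},{"tx":0,"ty":31,"tz":0.5,"ax":0,"ay":0,"az":0,"jaw":0.6},{"tx":-50,"ty":0,"tz":0,"ax":0,"ay":0,"az":0,"jaw":0.6},{"tx":-50,"ty":0,"tz":0,"ax":0,"ay":0,"az":0,"jaw":0.6},{"tx":-51,"ty":0,"tz":0,"ax":0,"ay":0,"az":0,"jaw":0.6}]'
python3 -m jog '[{"tx":0,"ty":0,"tz":0,"ax":0,"ay":0,"az":0,"jaw":0.6}]'
cat >> h.py <<'E'
O={"long":(658.4,-0.2),"middle":(646.6,-158.3),"short":(670.3,159.6)}
def slot(n,p): d=np.array(p[:2])-O[n];return round(.9973*d[0]-.0739*d[1],1),round(.0739*d[0]+.9973*d[1],1)
E
bash g.sh 590 5 6 -4.25
python3 - <<'E'
from h import *
c=capture("top");s=sense();print(slot("long",s["eef_pos"]))
c=capture("scene");P=cloud(c);r=c["color"]
cv2.imwrite("pics/s1.png",cv2.resize(r[150:330,150:430,::-1],(800,514)))
c=capture("wrist");cv2.imwrite("pics/w1.png",c["color"][...,::-1]);print(c["mount"].round(2))
E
```

```text
time_s: 5.45
eef_pos: [511.0, 11.6, 6.1]
ee_rot: [0.0, 0.732, 0.681, 0.0]
force: [1.0, -0.5, -2.6]
grip_width: 0.374
grip_force: 30.9
time_s: 5.58
eef_pos: [511.2, 10.2, 6.1]
ee_rot: [0.0, 0.734, 0.68, 0.0]
force: [0.5, 0.2, -2.8]
grip_width: 0.368
grip_force: 30.9
tilt [ 0. -0. -1.] az -0.002 t after turn [ 0.6 79.   0.2] pos [511.2  10.2   6.1] t 5.58 F [ 0.5  0.2 -2.8] w 0.37
(np.float64(-147.8), np.float64(1.2))
[[   0.      0.94    0.33   84.18]
 [   1.      0.     -0.      0.35]
 [  -0.      0.33   -0.94 -143.21]
 [   0.      0.      0.      1.  ]]
```

View pics/s1.png

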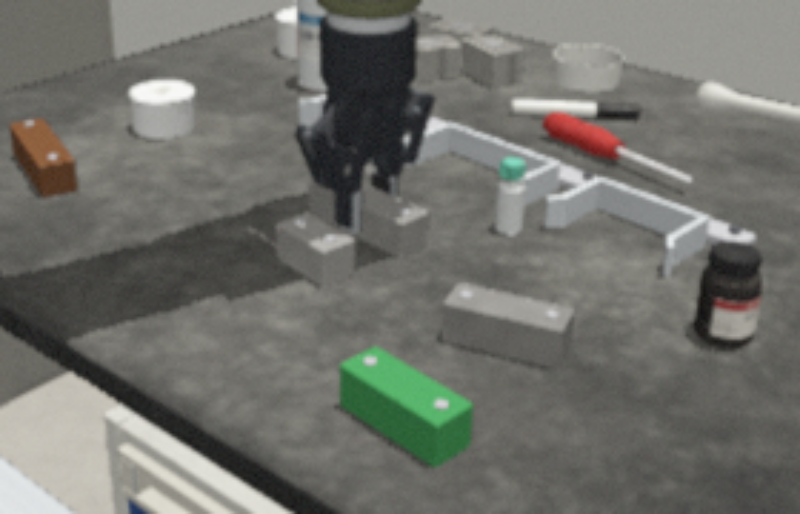

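View pics/w1.png

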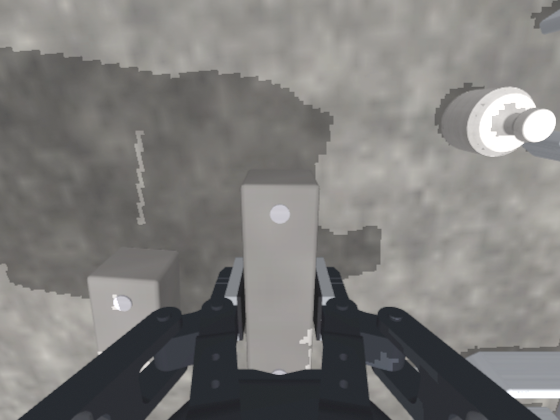

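Bar_long is held square and not lifted (wrist px (280,270)). The weight stands clear at (495,120), and both slot wings show at the right edge. I'll move nearer and measure bar against slot with the wrist camera.

```bash
python3 -m jog '[{"tx":0,"ty":25,"tz":0,"ax":0,"ay":0,"az":0,"jaw":0.6},{"tx":0,"ty":25,"tz":0,"ax":0,"ay":0,"az":0,"jaw":0.6},{"tx":0,"ty":20,"tz":0,"ax":0,"ay":0,"az":0,"jaw":0.6},{"tx":0,"ty":0,"tz":0,"ax":0,"ay":0,"az":0,"jaw":0.6}]'
cat >> h.py <<'E'
def wcloud(c):
    D=c["depth"];v,u=np.indices(D.shape)
    P=np.stack([(u-c["cx"])/c["fx"]*D,-(v-c["cy"])/c["fy"]*D,-D],-1)
    return P@c["mount"][:3,:3].T+c["mount"][:3,3]
def wristcheck():
    s=sense();z0=s["eef_pos"][2];c=capture("wrist");P=wcloud(c);Z=z0-P[...,2]
    ok=c["depth"]>0
    b=P[ok&(abs(P[...,1])<13)&(Z>26)&(Z<38)&(P[...,0]>10)]
    print("pos",s["eef_pos"].round(1),"bar end x",np.percentile(b[:,0],99.5).round(1) if len(b) else None)
    for lo in range(20,110,8):
        w=P[ok&(Z>8)&(Z<31)&(abs(P[...,1]-lo-4)<4)]
        if len(w):
            l=w[w[:,0]>0,0];r=w[w[:,0]<0,0]
            print(f"y {lo}-{lo+8}: left {np.round([l.min(),l.max()],1) if len(l) else None} {len(l)} right {np.round([r.min(),r.max()],1) if len(r) else None} {len(r)}")
E
python3 - <<'E'
from h import *
wristcheck();print(slot("long",sense()["eef_pos"]))
c=capture("wrist");cv2.imwrite("pics/w2.png",c["color"][...,::-1])
E
```

```text
time_s: 6.22
eef_pos: [581.8, 8.9, 5.8]
ee_rot: [0.001, 0.732, 0.681, 0.0]
force: [2.0, 0.7, 1.8]
grip_width: 0.371
grip_force: 31.8
pos [581.8   8.9   5.8] bar end x 83.0
y 20-28: left [ 5.4 88.9] 969 right None 0
y 28-36: left [ 5.7 84.8] 349 right None 0
y 36-44: left [ 65.3 117.6] 908 right None 0
y 44-52: left [ 59.8 117.8] 739 right [-67.2 -59.1] 163
y 52-60: left [ 59.1 118.8] 576 right [-66.6 -59.3] 335
y 60-68: left [ 59.6 118.7] 728 right [-66.2 -61.3] 23
y 68-76: left [ 58.9 118.7] 741 right [-107.4 -106.5] 10
y 76-84: left [ 58.9 118.7] 748 right [-108.2  -59.3] 42
y 84-92: left [ 58.9 118.6] 761 right [-108.  -106.9] 7
y 92-100: left [ 59.  118.6] 732 right None 0
y 100-108: left [  0.  118.7] 5941 right [-51.1  -0. ] 3113
y 108-116: left [  0.7 114.3] 815 right [-49.3  -0.5] 56
(np.float64(-77.9), np.float64(3.3))
```

View pics/w2.png

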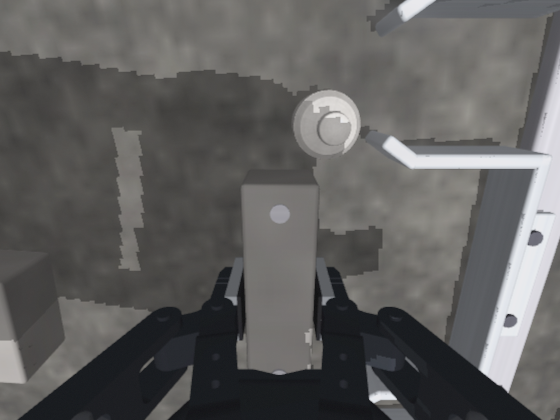

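Wrist view: bar end at (280,180), weight clear at (328,122), left wall at (470,155), back stop at (545,250). Inner walls are at tool x +59.0 and -59.2, so the slot is centred on the tool. I just need where the bar end sits.

```bash
cat >> h.py <<'E'
def barend(half):
    s=sense();c=capture("wrist");P=wcloud(c);Z=s["eef_pos"][2]-P[...,2]
    m=((c["depth"]>0)&(abs(P[...,1])<20)&(Z>27)&(Z<36)&(P[...,0]>5)&(P[...,0]<75)).astype(np.uint8)
    n,L,S,_=cv2.connectedComponentsWithStats(m);i=1+S[1:,4].argmax();p=P[L==i]
    e=np.percentile(p[:,0],99.5);print("bar end",e.round(1),"centre tool x",(e-half).round(1),"y range",p[p[:,0]>e-15][:,1].min().round(1),p[p[:,0]>e-15][:,1].max().round(1),"z",np.median(s["eef_pos"][2]-p[:,2]).round(1))
E
python3 -c "from h import *;barend(55)"
```

```text
bar end 54.2 centre tool x -0.8 y range -15.4 16.9 z 32.6
```

```bash
python3 -m jog '[{"tx":1,"ty":15,"tz":0,"ax":0,"ay":0,"az":0,"jaw":0.6},{"tx":0,"ty":16,"tz":0,"ax":0,"ay":0,"az":0,"jaw":0.6},{"tx":0,"ty":16,"tz":0,"ax":0,"ay":0,"az":0,"jaw":0.6},{"tx":0,"ty":16,"tz":0,"ax":0,"ay":0,"az":0,"jaw":0.6},{"tx":0,"ty":0,"tz":0,"ax":0,"ay":0,"az":0,"jaw":0.6}]'
python3 -m jog '[{"tx":0,"ty":0,"tz":0,"ax":0,"ay":0,"az":0,"jaw":0.0},{"tx":0,"ty":0,"tz":0,"ax":0,"ay":0,"az":0,"jaw":0.0},{"tx":0,"ty":0,"tz":0,"ax":0,"ay":0,"az":0,"jaw":0.0}]'
python3 -c "from h import *;print(slot('long',sense()['eef_pos']));barend(55)"
```

```text
time_s: 7.0
eef_pos: [643.9, 4.2, 5.9]
ee_rot: [0.0, 0.733, 0.68, 0.0]
force: [0.4, -0.0, -1.1]
grip_width: 0.37
grip_force: 31.2
time_s: 7.38
eef_pos: [643.5, 4.1, 5.9]
ee_rot: [-0.0, 0.733, 0.68, -0.0]
force: [0.2, 0.6, -0.2]
grip_width: 0.499
grip_force: 0.0
(np.float64(-15.1), np.float64(3.2))
bar end 54.4 centre tool x -0.6 y range -15.3 16.9 z 32.6
```

```bash
python3 -m jog '[{"tx":0,"ty":0,"tz":-25,"ax":0,"ay":0,"az":0,"jaw":0.0},{"tx":0,"ty":0,"tz":-30,"ax":0,"ay":0,"az":0,"jaw":0.0},{"tx":0,"ty":-25,"tz":0,"ax":0,"ay":0,"az":0,"jaw":1},{"tx":0,"ty":-30,"tz":0,"ax":0,"ay":0,"az":0,"jaw":1},{"tx":0,"ty":0,"tz":0,"ax":0,"ay":0,"az":0,"jaw":1}]'
python3 -m jog '[{"tx":0,"ty":0,"tz":25,"ax":0,"ay":0,"az":0,"jaw":1},{"tx":0,"ty":0,"tz":25,"ax":0,"ay":0,"az":0,"jaw":1},{"tx":0,"ty":0,"tz":0,"ax":0,"ay":0,"az":0,"jaw":1},{"tx":0,"ty":12,"tz":0,"ax":0,"ay":0,"az":0,"jaw":1},{"tx":0,"ty":10,"tz":0,"ax":0,"ay":0,"az":0,"jaw":1}]'
python3 -m jog '[{"tx":0,"ty":5,"tz":0,"ax":0,"ay":0,"az":0,"jaw":1},{"tx":0,"ty":0,"tz":0,"ax":0,"ay":0,"az":0,"jaw":1}]'
python3 -c "
from h import *;print(slot('long',sense()['eef_pos']));c=capture('wrist');cv2.imwrite('pics/w3.png',c['color'][...,::-1])"
```

```text
time_s: 8.05
eef_pos: [587.7, 8.5, 61.0]
ee_rot: [-0.0, 0.733, 0.68, -0.0]
force: [0.9, 0.1, -0.1]
grip_width: 0.005
grip_force: 0.0
time_s: 8.68
eef_pos: [612.2, 6.4, 12.0]
ee_rot: [0.001, 0.733, 0.68, 0.001]
force: [-0.3, -0.9, -0.2]
grip_width: 0.002
grip_force: 0.0
time_s: 8.93
eef_pos: [616.2, 6.1, 11.0]
ee_rot: [0.0, 0.733, 0.68, 0.0]
force: [-0.2, 0.1, -0.2]
grip_width: 0.001
grip_force: 0.0
(np.float64(-42.5), np.float64(3.2))
```

View pics/w3.png

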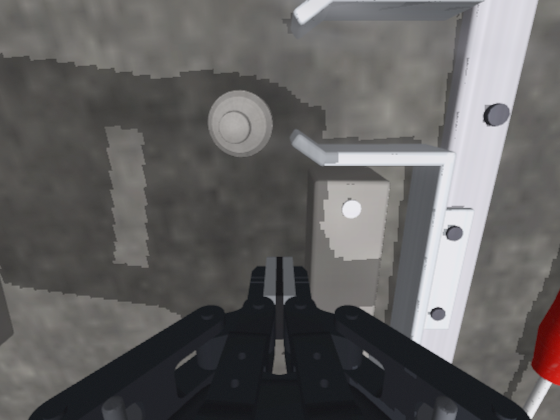

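Bar_long (350,240) stands in the slot with the shut fingers (280,290) behind it and the weight untouched. Pushing home.

```bash
python3 -m jog '[{"tx":0,"ty":5,"tz":3,"ax":0,"ay":0,"az":0,"jaw":1},{"tx":0,"ty":5,"tz":0,"ax":0,"ay":0,"az":0,"jaw":1},{"tx":0,"ty":5,"tz":0,"ax":0,"ay":0,"az":0,"jaw":1},{"tx":0,"ty":3,"tz":0,"ax":0,"ay":0,"az":0,"jaw":1}]'
python3 -m jog '[{"tx":0,"ty":3,"tz":0,"ax":0,"ay":0,"az":0,"jaw":1},{"tx":0,"ty":0,"tz":0,"ax":0,"ay":0,"az":0,"jaw":1}]'
python3 -c "from h import *;print(slot('long',sense()['eef_pos']))"
```

```text
time_s: 9.48
eef_pos: [634.1, 4.7, 7.7]
ee_rot: [-0.0, 0.733, 0.68, -0.0]
force: [-2.6, -0.4, 1.7]
grip_width: -0.002
grip_force: 1.4
time_s: 9.72
eef_pos: [637.1, 4.5, 7.7]
ee_rot: [0.0, 0.733, 0.68, 0.0]
force: [-1.2, 1.2, -0.9]
grip_width: -0.001
grip_force: 0.4
(np.float64(-21.6), np.float64(3.2))
```

```bash
python3 -m jog '[{"tx":0,"ty":3,"tz":0,"ax":0,"ay":0,"az":0,"jaw":1},{"tx":0,"ty":2,"tz":0,"ax":0,"ay":0,"az":0,"jaw":1}]'
python3 -m jog '[{"tx":0,"ty":2,"tz":0,"ax":0,"ay":0,"az":0,"jaw":1}]'
python3 -m jog '[{"tx":0,"ty":1.5,"tz":0,"ax":0,"ay":0,"az":0,"jaw":1},{"tx":0,"ty":0,"tz":0,"ax":0,"ay":0,"az":0,"jaw":1}]'
python3 -c "from h import *;print(slot('long',sense()['eef_pos']),sense()['force'])"
```

```text
time_s: 9.98
eef_pos: [638.3, 4.5, 7.5]
ee_rot: [-0.004, 0.733, 0.68, -0.004]
force: [-29.0, -0.9, 19.1]
grip_width: -0.003
grip_force: 14.9
time_s: 10.1
eef_pos: [638.4, 4.5, 7.5]
ee_rot: [-0.006, 0.733, 0.68, -0.006]
force: [-41.4, -0.4, 26.3]
grip_width: -0.002
grip_force: 21.1
time_s: 10.35
eef_pos: [638.3, 4.5, 7.6]
ee_rot: [-0.007, 0.733, 0.68, -0.007]
force: [-44.9, -1.3, 27.0]
grip_width: 0.004
grip_force: 22.8
(np.float64(-20.4), np.float64(3.2)) [-44.89781754  -1.32859612  27.0291527 ]
```

Home: firm stop at 45 N. Retreat and go to bar_short.

```bash
python3 -m jog '[{"tx":0,"ty":-15,"tz":0,"ax":0,"ay":0,"az":0,"jaw":1},{"tx":0,"ty":-25,"tz":-30,"ax":0,"ay":0,"az":0,"jaw":1},{"tx":0,"ty":-50,"tz":-40,"ax":0,"ay":0,"az":0,"jaw":0},{"tx":0,"ty":-50,"tz":0,"ax":0,"ay":0,"az":0,"jaw":-0.5},{"tx":0,"ty":-50,"tz":0,"ax":0,"ay":0,"az":0,"jaw":-0.5}]'
python3 -m jog '[{"tx":0,"ty":0,"tz":0,"ax":0,"ay":0,"az":0,"jaw":-0.5}]'
bash g.sh 437.8 -2.6 40 -8.7
```

```text
time_s: 10.98
eef_pos: [456.1, 18.1, 77.5]
ee_rot: [0.001, 0.733, 0.68, 0.001]
force: [0.5, -0.8, 0.5]
grip_width: 0.637
grip_force: 0.0
time_s: 11.1
eef_pos: [454.6, 18.6, 76.9]
ee_rot: [-0.001, 0.733, 0.68, -0.0]
force: [0.9, -0.1, -0.1]
grip_width: 0.753
grip_force: 0.0
tilt [-0.001  0.    -1.   ] az 0.077 t after turn [-23.5 -13.3  36.9] pos [454.6  18.6  76.9] t 11.1 F [ 0.9 -0.1 -0.1] w 0.75
```

```bash
python3 -m jog '[{"tx":0,"ty":0,"tz":0,"ax":0,"ay":0,"az":0.077,"jaw":-0.5},{"tx":-23.5,"ty":-13.3,"tz":10,"ax":0,"ay":0,"az":0,"jaw":-0.5},{"tx":0,"ty":0,"tz":30,"ax":0,"ay":0,"az":0,"jaw":-0.5},{"tx":0,"ty":0,"tz":30.5,"ax":0,"ay":0,"az":0,"jaw":-0.5},{"tx":0,"ty":0,"tz":0,"ax":0,"ay":0,"az":0,"jaw":-0.5}]'
python3 -m jog '[{"tx":0,"ty":0,"tz":0,"ax":0,"ay":0,"az":0,"jaw":0.6},{"tx":0,"ty":0,"tz":0,"ax":0,"ay":0,"az":0,"jaw":0.6},{"tx":0,"ty":0,"tz":0,"ax":0,"ay":0,"az":0,"jaw":0.6},{"tx":0,"ty":0,"tz":0,"ax":0,"ay":0,"az":0,"jaw":0.6}]'
python3 -c "from h import *;print(slot('short',sense()['eef_pos']));barend(30)"; bash g.sh 550 150 6 -4.25
```

```text
time_s: 11.72
eef_pos: [440.4, -3.2, 5.3]
ee_rot: [-0.001, 0.759, 0.651, -0.001]
force: [0.1, -0.2, 1.1]
grip_width: 0.75
grip_force: 0.0
time_s: 12.22
eef_pos: [441.2, -3.3, 7.5]
ee_rot: [0.001, 0.759, 0.651, 0.001]
force: [-0.2, 0.1, 6.9]
grip_width: 0.367
grip_force: 30.8
(np.float64(-216.4), np.float64(-179.4))
bar end 32.6 centre tool x 2.6 y range -15.4 16.7 z 32.6
tilt [ 0.002 -0.001 -1.   ] az -0.078 t after turn [160.9  97.1   1.7] pos [441.2  -3.3   7.5] t 12.28 F [-0.5 -0.   7.9] w 0.37
```

```bash
python3 -m jog '[{"tx":0,"ty":0,"tz":-2,"ax":0,"ay":0,"az":-0.078,"jaw":0.6},{"tx":44,"ty":10,"tz":0,"ax":0,"ay":0,"az":0,"jaw":0.6},{"tx":45,"ty":10,"tz":0,"ax":0,"ay":0,"az":0,"jaw":0.6},{"tx":45,"ty":10,"tz":0,"ax":0,"ay":0,"az":0,"jaw":0.6},{"tx":43,"ty":10,"tz":0,"ax":0,"ay":0,"az":0,"jaw":0.6}]'
python3 -m jog '[{"tx":0,"ty":30,"tz":0.5,"ax":0,"ay":0,"az":0,"jaw":0.6},{"tx":0,"ty":35,"tz":0.5,"ax":0,"ay":0,"az":0,"jaw":0.6},{"tx":0,"ty":30,"tz":0,"ax":0,"ay":0,"az":0,"jaw":0.6},{"tx":0,"ty":0,"tz":0,"ax":0,"ay":0,"az":0,"jaw":0.6}]'
python3 -c "from h import *;print(slot('short',sense()['eef_pos']));barend(30);wristcheck()"; bash g.sh 650 160 6 -4.25
```

```text
time_s: 12.9
eef_pos: [493.9, 172.1, 9.0]
ee_rot: [0.0, 0.733, 0.681, 0.0]
force: [0.9, 0.0, -0.9]
grip_width: 0.37
grip_force: 30.0
time_s: 13.4
eef_pos: [589.5, 163.1, 7.7]
ee_rot: [0.001, 0.733, 0.68, 0.001]
force: [-0.8, -0.6, -1.1]
grip_width: 0.371
grip_force: 30.3
(np.float64(-80.8), np.float64(-2.5))
bar end 32.6 centre tool x 2.6 y range -15.4 16.6 z 32.7
pos [588.4 163.3   7.6] bar end x 32.7
y 20-28: left [ 5.6 11.1] 249 right [-66.6 -64.4] 30
y 28-36: left [5.7 7.3] 61 right None 0
y 44-52: left [44.  53.1] 473 right None 0
y 52-60: left [40.1 50.3] 306 right [-90. -87.] 44
y 60-68: left [40.1 46.2] 457 right [-90.8 -87.7] 259
y 68-76: left [39.9 46.2] 457 right [-90.7 -87.6] 284
y 76-84: left [40.  46.2] 446 right [-90.5 -29. ] 182
y 84-92: left [39.8 46.2] 452 right [-35.9 -28.7] 459
y 92-100: left [40.1 46.3] 467 right [-35.8 -28.9] 533
y 100-108: left [ 0.  46.2] 2426 right [-36.1  -0. ] 1775
y 108-116: left [ 0.  46.2] 1622 right [-35.7  -0.1] 939
tilt [ 0.  0. -1.] az 0.0 t after turn [ 1.1 62.3  1.6] pos [587.8 163.5   7.6] t 13.5 F [ 0.6 -0.6  0.8] w 0.37
```

```bash
python3 -m jog '[{"tx":3,"ty":10,"tz":1,"ax":0,"ay":0,"az":0,"jaw":0.6},{"tx":0,"ty":18,"tz":0,"ax":0,"ay":0,"az":0,"jaw":0.6},{"tx":0,"ty":19,"tz":0,"ax":0,"ay":0,"az":0,"jaw":0.6},{"tx":0,"ty":19,"tz":0,"ax":0,"ay":0,"az":0,"jaw":0.6},{"tx":0,"ty":0,"tz":0,"ax":0,"ay":0,"az":0,"jaw":0.6}]'
python3 -c "from h import *;print(slot('short',sense()['eef_pos']));barend(30)"
python3 -m jog '[{"tx":0,"ty":0,"tz":0,"ax":0,"ay":0,"az":0,"jaw":0.0},{"tx":0,"ty":0,"tz":0,"ax":0,"ay":0,"az":0,"jaw":0.0},{"tx":0,"ty":0,"tz":0,"ax":0,"ay":0,"az":0,"jaw":0.0}]'
python3 -c "from h import *;print(slot('short',sense()['eef_pos']));barend(30)"
```

```text
time_s: 14.12
eef_pos: [655.2, 161.6, 7.6]
ee_rot: [0.001, 0.733, 0.68, 0.001]
force: [4.9, 0.5, 4.8]
grip_width: 0.368
grip_force: 31.1
(np.float64(-15.2), np.float64(0.9))
bar end 32.6 centre tool x 2.6 y range -15.5 16.7 z 32.6
time_s: 14.55
eef_pos: [653.5, 161.6, 6.0]
ee_rot: [-0.0, 0.733, 0.681, -0.0]
force: [0.1, -0.2, -0.6]
grip_width: 0.501
grip_force: 0.0
(np.float64(-16.9), np.float64(0.8))
bar end 32.7 centre tool x 2.7 y range -14.3 17.9 z 32.6
```

```bash
python3 -m jog '[{"tx":0,"ty":0,"tz":-25,"ax":0,"ay":0,"az":0,"jaw":0.0},{"tx":0,"ty":0,"tz":-30,"ax":0,"ay":0,"az":0,"jaw":0.0},{"tx":2,"ty":-25,"tz":0,"ax":0,"ay":0,"az":0,"jaw":1},{"tx":0,"ty":-25,"tz":0,"ax":0,"ay":0,"az":0,"jaw":1},{"tx":0,"ty":0,"tz":0,"ax":0,"ay":0,"az":0,"jaw":1}]'
python3 -m jog '[{"tx":0,"ty":0,"tz":25,"ax":0,"ay":0,"az":0,"jaw":1},{"tx":0,"ty":0,"tz":28,"ax":0,"ay":0,"az":0,"jaw":1},{"tx":0,"ty":0,"tz":0,"ax":0,"ay":0,"az":0,"jaw":1},{"tx":0,"ty":10,"tz":0,"ax":0,"ay":0,"az":0,"jaw":1},{"tx":0,"ty":10,"tz":0,"ax":0,"ay":0,"az":0,"jaw":1}]'
python3 -m jog '[{"tx":0,"ty":6,"tz":0,"ax":0,"ay":0,"az":0,"jaw":1},{"tx":0,"ty":5,"tz":0,"ax":0,"ay":0,"az":0,"jaw":1},{"tx":0,"ty":5,"tz":0,"ax":0,"ay":0,"az":0,"jaw":1},{"tx":0,"ty":4,"tz":0,"ax":0,"ay":0,"az":0,"jaw":1},{"tx":0,"ty":0,"tz":0,"ax":0,"ay":0,"az":0,"jaw":1}]'
python3 -c "from h import *;print(slot('short',sense()['eef_pos']))"
```

```text
time_s: 15.22
eef_pos: [603.3, 167.5, 61.5]
ee_rot: [-0.0, 0.733, 0.681, -0.0]
force: [0.5, -0.2, 0.1]
grip_width: -0.001
grip_force: 0.0
time_s: 15.85
eef_pos: [626.0, 165.7, 9.8]
ee_rot: [0.001, 0.733, 0.68, 0.001]
force: [-2.5, -0.5, 1.6]
grip_width: -0.002
grip_force: 1.2
time_s: 16.48
eef_pos: [644.6, 164.2, 8.3]
ee_rot: [0.0, 0.733, 0.68, 0.0]
force: [0.3, 0.1, -0.3]
grip_width: 0.0
grip_force: 0.0
(np.float64(-26.0), np.float64(2.7))
```

```bash
python3 -m jog '[{"tx":0,"ty":3,"tz":0,"ax":0,"ay":0,"az":0,"jaw":1},{"tx":0,"ty":3,"tz":0,"ax":0,"ay":0,"az":0,"jaw":1}]'
python3 -m jog '[{"tx":0,"ty":2,"tz":0,"ax":0,"ay":0,"az":0,"jaw":1},{"tx":0,"ty":1.5,"tz":0,"ax":0,"ay":0,"az":0,"jaw":1}]'
python3 -c "from h import *;print(slot('short',sense()['eef_pos']))"
```

```text
time_s: 16.73
eef_pos: [650.1, 163.9, 8.3]
ee_rot: [-0.0, 0.733, 0.68, -0.0]
force: [-12.3, 2.1, 3.4]
grip_width: -0.002
grip_force: 6.4
time_s: 16.98
eef_pos: [650.1, 163.9, 8.2]
ee_rot: [-0.003, 0.733, 0.681, -0.004]
force: [-28.0, -1.2, 17.5]
grip_width: -0.0
grip_force: 14.2
(np.float64(-20.4), np.float64(2.8))
```

Bar_short is home. Next is bar_middle.

```bash
python3 -m jog '[{"tx":0,"ty":-15,"tz":0,"ax":0,"ay":0,"az":0,"jaw":1},{"tx":0,"ty":-30,"tz":-30,"ax":0,"ay":0,"az":0,"jaw":1},{"tx":0,"ty":-50,"tz":-40,"ax":0,"ay":0,"az":0,"jaw":1},{"tx":-40,"ty":-40,"tz":-20,"ax":0,"ay":0,"az":0,"jaw":-0.5},{"tx":-55,"ty":-20,"tz":0,"ax":0,"ay":0,"az":0,"jaw":-0.5}]'
python3 -m jog '[{"tx":-55,"ty":-15,"tz":0,"ax":0,"ay":0,"az":0,"jaw":-0.5},{"tx":-55,"ty":-15,"tz":0,"ax":0,"ay":0,"az":0,"jaw":-0.5},{"tx":-55,"ty":-15,"tz":0,"ax":0,"ay":0,"az":0,"jaw":-0.5},{"tx":-55,"ty":-10,"tz":0,"ax":0,"ay":0,"az":0,"jaw":-0.5},{"tx":0,"ty":0,"tz":0,"ax":0,"ay":0,"az":0,"jaw":-0.5}]'
python3 -m jog '[{"tx":0,"ty":0,"tz":0,"ax":0,"ay":0,"az":-0.183,"jaw":-0.5},{"tx":0,"ty":0,"tz":0,"ax":0,"ay":0,"az":-0.183,"jaw":-0.5},{"tx":0,"ty":0,"tz":0,"ax":0,"ay":0,"az":0,"jaw":-0.5}]'
python3 -c "
from h import *
c=capture('top');bars(c);cv2.imwrite('pics/top3.png',c['color'][...,::-1])"
bash g.sh 446.3 -175.7 6 16.7
```

```text
time_s: 17.6
eef_pos: [492.7, 80.1, 99.1]
ee_rot: [0.001, 0.732, 0.681, 0.001]
force: [1.7, -0.7, 0.1]
grip_width: 0.415
grip_force: 0.0
time_s: 18.23
eef_pos: [421.9, -138.4, 97.7]
ee_rot: [0.001, 0.735, 0.679, 0.0]
force: [-0.2, 0.7, 0.5]
grip_width: 0.751
grip_force: 0.0
time_s: 18.6
eef_pos: [422.6, -134.6, 97.5]
ee_rot: [0.0, 0.597, 0.802, 0.0]
force: [0.6, -0.5, 0.4]
grip_width: 0.748
grip_force: 0.0
blob 667.6 159.6 size 95x68 yaw(deg from +y) -4.4 z 29.6 rgb [191. 191. 187.]
blob 656.0 -3.1 size 139x68 yaw(deg from +y) -4.6 z 30.5 rgb [182. 181. 177.]
blob 644.2 -157.6 size 119x69 yaw(deg from +y) -3.9 z 27.1 rgb [216. 218. 218.]
tilt [ 0. -0. -1.] az -0.002 t after turn [-46.1  11.   91.5] pos [ 422.5 -134.7   97.5] t 18.65 F [ 0.4 -0.3  0.3] w 0.75
```

```bash
python3 -m jog '[{"tx":-46,"ty":11,"tz":10,"ax":0,"ay":0,"az":0,"jaw":-0.5},{"tx":0,"ty":0,"tz":40,"ax":0,"ay":0,"az":0,"jaw":-0.5},{"tx":0,"ty":0,"tz":40,"ax":0,"ay":0,"az":0,"jaw":-0.5},{"tx":0,"ty":0,"tz":0,"ax":0,"ay":0,"az":0,"jaw":-0.5}]'
python3 -m jog '[{"tx":0,"ty":0,"tz":0,"ax":0,"ay":0,"az":0,"jaw":0.6},{"tx":0,"ty":0,"tz":0,"ax":0,"ay":0,"az":0,"jaw":0.6},{"tx":0,"ty":0,"tz":0,"ax":0,"ay":0,"az":0,"jaw":0.6},{"tx":0,"ty":0,"tz":0,"ax":0,"ay":0,"az":0,"jaw":0.6}]'
python3 -c "from h import *;barend(42.5)"; bash g.sh 550 -150 7 -4.25
```

```text
time_s: 19.15
eef_pos: [444.8, -174.9, 5.6]
ee_rot: [-0.003, 0.598, 0.802, -0.0]
force: [0.8, -0.1, 0.8]
grip_width: 0.752
grip_force: 0.0
time_s: 19.65
eef_pos: [447.0, -176.5, 9.1]
ee_rot: [0.002, 0.597, 0.802, 0.0]
force: [0.0, 0.8, 7.3]
grip_width: 0.37
grip_force: 30.8
bar end 45.5 centre tool x 3.0 y range -15.6 16.4 z 32.7
tilt [ 0.003 -0.002 -1.   ] az 0.366 t after turn [ 34.1 100.8   2.3] pos [ 447.  -176.5    9.1] t 19.7 F [0.  0.2 7.5] w 0.37
```

```bash
python3 -m jog '[{"tx":0,"ty":0,"tz":-2,"ax":0,"ay":0,"az":0.183,"jaw":0.6},{"tx":0,"ty":0,"tz":0,"ax":0,"ay":0,"az":0.183,"jaw":0.6},{"tx":15,"ty":40,"tz":0.5,"ax":0,"ay":0,"az":0,"jaw":0.6},{"tx":16,"ty":40,"tz":0.5,"ax":0,"ay":0,"az":0,"jaw":0.6},{"tx":0,"ty":36,"tz":0,"ax":0,"ay":0,"az":0,"jaw":0.6}]'
python3 -m jog '[{"tx":0,"ty":0,"tz":0,"ax":0,"ay":0,"az":0,"jaw":0.6}]'
python3 -c "from h import *;print(slot('middle',sense()['eef_pos']));barend(42.5);wristcheck()"; bash g.sh 550 -150 6 -4.25
```

```text
time_s: 20.32
eef_pos: [565.5, -152.7, 9.3]
ee_rot: [0.0, 0.732, 0.681, 0.0]
force: [0.8, -0.0, -1.7]
grip_width: 0.368
grip_force: 30.3
time_s: 20.45
eef_pos: [565.9, -153.6, 9.1]
ee_rot: [0.001, 0.732, 0.681, 0.001]
force: [2.1, 0.5, 5.3]
grip_width: 0.367
grip_force: 31.9
(np.float64(-80.8), np.float64(-1.3))
bar end 45.6 centre tool x 3.1 y range -15.4 16.8 z 32.6
pos [ 564.9 -153.7    9.2] bar end x 84.0
y 20-28: left [ 5.3 11.1] 226 right None 0
y 28-36: left [5.5 6.9] 56 right None 0
y 44-52: left [53.8 99. ] 1195 right [-57.1 -49.4] 107
y 52-60: left [ 50.1 102.6] 874 right [-55.  -52.9] 4
y 60-68: left [ 50.2 102.4] 856 right [-43.8 -43.8] 1
y 68-76: left [ 50.4 123.7] 1955 right [-50.2 -44.2] 36
y 76-84: left [ 50.3 123.5] 1530 right None 0
y 84-92: left [ 50.3 117.5] 1152 right None 0
y 92-100: left [ 50.3 117.8] 1153 right [-46.  -43.5] 131
y 100-108: left [1.000e-01 1.078e+02] 3556 right [-50.1  -0. ] 2134
y 108-116: left [  0.  107.8] 2130 right [-51.   -0.1] 1288
tilt [ 0.001 -0.001 -1.   ] az 0.0 t after turn [  2.7 -14.5   3.1] pos [ 564.3 -153.7    9.1] t 20.55 F [1.7 0.7 1.4] w 0.37
```

```bash
python3 -m jog '[{"tx":1,"ty":10,"tz":0,"ax":0,"ay":0,"az":0,"jaw":0.6},{"tx":0,"ty":18,"tz":0,"ax":0,"ay":0,"az":0,"jaw":0.6},{"tx":0,"ty":19,"tz":0,"ax":0,"ay":0,"az":0,"jaw":0.6},{"tx":0,"ty":19,"tz":0,"ax":0,"ay":0,"az":0,"jaw":0.6},{"tx":0,"ty":0,"tz":0,"ax":0,"ay":0,"az":0,"jaw":0.6}]'
python3 -m jog '[{"tx":0,"ty":0,"tz":0,"ax":0,"ay":0,"az":0,"jaw":0.0},{"tx":0,"ty":0,"tz":0,"ax":0,"ay":0,"az":0,"jaw":0.0},{"tx":0,"ty":0,"tz":0,"ax":0,"ay":0,"az":0,"jaw":0.0}]'
python3 -c "from h import *;print(slot('middle',sense()['eef_pos']));barend(42.5)"
```

```text
time_s: 21.18
eef_pos: [630.9, -158.0, 9.2]
ee_rot: [0.001, 0.733, 0.68, 0.001]
force: [4.0, -0.6, 4.5]
grip_width: 0.365
grip_force: 31.5
time_s: 21.55
eef_pos: [629.4, -157.6, 8.3]
ee_rot: [-0.0, 0.733, 0.68, -0.0]
force: [0.7, 0.4, -0.5]
grip_width: 0.496
grip_force: 0.0
(np.float64(-17.3), np.float64(-0.5))
bar end 45.4 centre tool x 2.9 y range -14.2 17.9 z 32.6
```

```bash
python3 -m jog '[{"tx":0,"ty":0,"tz":-25,"ax":0,"ay":0,"az":0,"jaw":0.0},{"tx":0,"ty":0,"tz":-30,"ax":0,"ay":0,"az":0,"jaw":0.0},{"tx":2,"ty":-25,"tz":0,"ax":0,"ay":0,"az":0,"jaw":1},{"tx":0,"ty":-25,"tz":0,"ax":0,"ay":0,"az":0,"jaw":1},{"tx":0,"ty":0,"tz":0,"ax":0,"ay":0,"az":0,"jaw":1}]'
python3 -m jog '[{"tx":0,"ty":0,"tz":27,"ax":0,"ay":0,"az":0,"jaw":1},{"tx":0,"ty":0,"tz":28,"ax":0,"ay":0,"az":0,"jaw":1},{"tx":0,"ty":0,"tz":0,"ax":0,"ay":0,"az":0,"jaw":1},{"tx":0,"ty":10,"tz":0,"ax":0,"ay":0,"az":0,"jaw":1},{"tx":0,"ty":10,"tz":0,"ax":0,"ay":0,"az":0,"jaw":1}]'
python3 -m jog '[{"tx":0,"ty":6,"tz":0,"ax":0,"ay":0,"az":0,"jaw":1},{"tx":0,"ty":5,"tz":0,"ax":0,"ay":0,"az":0,"jaw":1},{"tx":0,"ty":5,"tz":0,"ax":0,"ay":0,"az":0,"jaw":1},{"tx":0,"ty":4,"tz":0,"ax":0,"ay":0,"az":0,"jaw":1},{"tx":0,"ty":0,"tz":0,"ax":0,"ay":0,"az":0,"jaw":1}]'
python3 -m jog '[{"tx":0,"ty":3,"tz":0,"ax":0,"ay":0,"az":0,"jaw":1},{"tx":0,"ty":3,"tz":0,"ax":0,"ay":0,"az":0,"jaw":1}]'
python3 -c "from h import *;print(slot('middle',sense()['eef_pos']),sense()['force'])"
```

```text
time_s: 22.22
eef_pos: [579.2, -151.8, 63.6]
ee_rot: [-0.0, 0.733, 0.68, -0.0]
force: [-0.7, -0.3, 0.9]
grip_width: -0.002
grip_force: 0.0
time_s: 22.85
eef_pos: [601.7, -153.8, 9.8]
ee_rot: [0.001, 0.733, 0.68, 0.0]
force: [-7.4, 1.9, 5.8]
grip_width: -0.003
grip_force: 3.6
time_s: 23.48
eef_pos: [620.4, -154.9, 8.3]
ee_rot: [0.0, 0.733, 0.68, 0.0]
force: [0.1, -0.4, 0.2]
grip_width: 0.004
grip_force: 0.0
time_s: 23.72
eef_pos: [626.1, -155.3, 8.3]
ee_rot: [-0.0, 0.733, 0.68, -0.0]
force: [-2.0, -0.2, 1.1]
grip_width: 0.0
grip_force: 1.0
(np.float64(-20.7), np.float64(1.5)) [-1.99615162 -0.19651525  1.14533708]
```

```bash
python3 -m jog '[{"tx":0,"ty":2,"tz":0,"ax":0,"ay":0,"az":0,"jaw":1},{"tx":0,"ty":2,"tz":0,"ax":0,"ay":0,"az":0,"jaw":1}]'
python3 -m jog '[{"tx":0,"ty":1.5,"tz":0,"ax":0,"ay":0,"az":0,"jaw":1}]'
python3 -c "from h import *;print(slot('middle',sense()['eef_pos']),sense()['force'])"
```

```text
time_s: 23.98
eef_pos: [626.5, -155.2, 8.2]
ee_rot: [-0.004, 0.733, 0.681, -0.003]
force: [-30.7, 0.9, 19.2]
grip_width: 0.0
grip_force: 15.8
time_s: 24.1
eef_pos: [626.6, -155.2, 8.2]
ee_rot: [-0.006, 0.732, 0.681, -0.004]
force: [-38.2, 2.4, 22.8]
grip_width: 0.002
grip_force: 19.8
(np.float64(-20.2), np.float64(1.6)) [-38.21207816   2.37162031  22.7929072 ]
```

Home. I'll retreat clear of the view and check all three from the top camera.

```bash
python3 -m jog '[{"tx":0,"ty":-15,"tz":0,"ax":0,"ay":0,"az":0,"jaw":1},{"tx":0,"ty":-30,"tz":-30,"ax":0,"ay":0,"az":0,"jaw":1},{"tx":0,"ty":-50,"tz":-50,"ax":0,"ay":0,"az":0,"jaw":1},{"tx":0,"ty":-50,"tz":-30,"ax":0,"ay":0,"az":0,"jaw":1},{"tx":0,"ty":-50,"tz":0,"ax":0,"ay":0,"az":0,"jaw":1}]'
python3 -m jog '[{"tx":0,"ty":-30,"tz":0,"ax":0,"ay":0,"az":0,"jaw":1},{"tx":0,"ty":0,"tz":0,"ax":0,"ay":0,"az":0,"jaw":1}]'
python3 - <<'E'
from h import *
c=capture("top");P=cloud(c);C=c["color"].astype(int)
for n in O:
    d=P[...,:2]-np.array(O[n]);sx=.9973*d[...,0]-.0739*d[...,1];sy=.0739*d[...,0]+.9973*d[...,1]
    m=((P[...,2]>29)&(P[...,2]<36)&(sx>-40)&(sx<27)&(abs(sy)<62)).astype(np.uint8)
    k,L,S,_=cv2.connectedComponentsWithStats(m);i=1+S[1:,4].argmax()
    q=np.stack([sx[L==i],sy[L==i]],1).astype(np.float32);print(n,cv2.minAreaRect(q),"z",np.median(P[L==i][:,2]).round(1))
im=c["color"][80:260,100:420,::-1];cv2.imwrite("pics/top4.png",cv2.resize(im,(800,450),interpolation=cv2.INTER_CUBIC))
for q in("hook_weight","vial","sample_tin","bottle"):
    r=place_of(q,"top")[0];print(q,np.round(rayz(c,r["centre"],0)[:2],1))
print(sense()["time_s"],sense()["force"])
E
```

```text
time_s: 24.72
eef_pos: [442.7, -142.2, 114.7]
ee_rot: [0.003, 0.733, 0.681, 0.001]
force: [-0.3, -0.2, -0.3]
grip_width: 0.003
grip_force: 0.0
time_s: 24.98
eef_pos: [412.1, -139.5, 113.0]
ee_rot: [0.0, 0.733, 0.68, 0.0]
force: [1.1, -0.0, 0.4]
grip_width: -0.002
grip_force: 0.0
long ((9.676641464233398, 0.34960174560546875), (33.84053421020508, 109.45899963378906), 0.301746666431427) z 31.6
middle ((9.956781387329102, 2.0676116943359375), (88.23287200927734, 33.84328079223633), 89.67924499511719) z 31.7
short ((9.587636947631836, 1.1232318878173828), (60.523292541503906, 33.34929656982422), 89.6774673461914) z 31.6
hook_weight [603.6  75.6]
vial [591.2 -75.3]
sample_tin [545.7 305.6]
bottle [ 557.3 -284.3]
25.225 [-0.10315548  0.01507515  0.25174855]
```

View pics/top4.png

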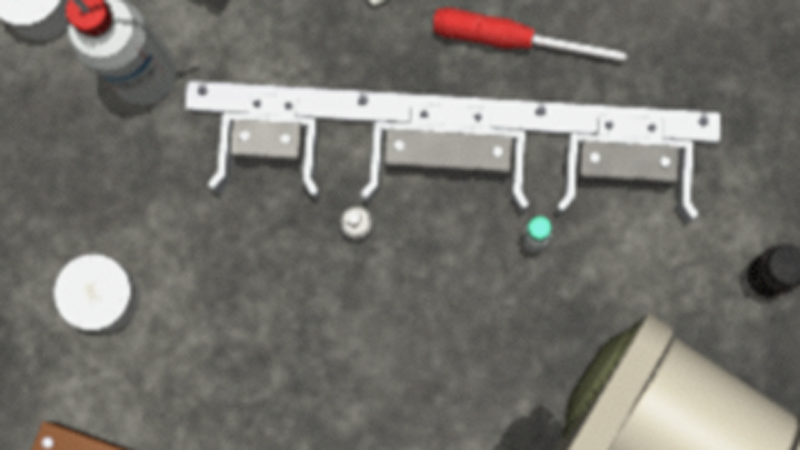

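All three bars are home against the back stops: short (266,138), long (448,150), middle (628,160). They are centred and parallel, and the weight (355,222) and vial (538,232) stand where they were.

```bash
python3 -c "from rig import finish_job;print(finish_job())"
```

```text
the job is handed in; nothing more can be done
None
```

I handed the job in at about 25 s: all three bars sit home in their own slots, about 9.6–10 mm past each slot's origin, within about 2 mm of centre and parallel to the back stop, and the four bystanders stand where they were within what the camera can resolve.

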